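# Bring the marked balance hole to the top and fit the balance plug

### The job

The rotor on the balancing stand has to get its correction weight: turn the drum with your fingertips on its rim, either way round, until the red mark and the open hole beside it, hidden underneath now, are at the very top, and take your hand off. Then fit the brass balance plug from the wooden block into that hole, fully home. The bearings hang on soft springs, so press and push only lightly (stay well under 15 N), never flick the drum into a spin, and leave the two steel plugs and the things around undisturbed.

Things in the scene. Friction and masses are not known exactly. Their poses are not given: they have to be found in the camera images.
- stand: Green balancing stand, fixed; base 180 x 200 x 14 mm. Origin: centre of its underside on the bench; z up; y along the level axle. Pedestals at y = +-78 mm (60 along x, 30 along y) carry sprung roller cradles up to 106 mm. On them lies an aluminium drum, radius 55 mm, 100 mm long (y -50 to +50), on a 13 mm shaft reaching from y = -108 (28 mm coupling) to +100 mm.
- nominal_axle (a point): Point on the stand over its origin, 105 mm up, where the drum's axle is at the nominal jack setting. The real axle and drum are up to 4 mm higher or lower: the jack nuts stand as the last job left them, and this is NOT measured by any of these entries; find the rim by touch. The cradle springs give about 5 N/mm vertically, with 8 mm travel down.
- finger_place (a point): Point on the stand (0, -20, 160 mm): nominal top of the rim in the middle of its clear bare-metal stretch (y -42 to +5 mm), good for a fingertip; the real rim is up to 4 mm off in height. The drum turns freely with slight drag (0.03 N m, about 0.5 N at the rim), stays where it is left and runs on a little if let go while moving.
- hole_up (a point): Point on the stand (0, 22, 160 mm): above the spot where the open hole's mouth comes when it is at the top (nominal rim height, same unmeasured 4 mm). The hole is radial, 10 mm diameter, 27 mm deep, its mouth in a flat spot face 23 x 20 mm, 1.2 mm below the rim (53.8 mm from the axle). A red line, 5 x 12 mm, lies beside it at y 34 to 46 mm.
- rotor (a joint): Drum angle about the stand's +y axis, rad, unlimited. At 0 or a whole turn (6.283) the open hole is straight up; it grows when the rim's top moves to the stand's +x. The hole stands at (sin, cos) of this angle in (x, z) from the axle, at y = +22 mm. It starts in the lower half. Brass discs in the same row are earlier corrections, flush, no holes.
- brass_plug: Brass balance plug, 40 g: shank 8 mm diameter, 24 mm long, tapered over the lowest 3.5 mm; above it a knurled round head 15 mm diameter, 20 mm tall (44 mm overall). Origin: centre of the shank's lower end; z along the plug towards the head. Stands in one of the block's three holes with its head on the block's top (origin 6 mm above the block's underside). Fully home in the drum its head rests on the spot face.
- steel_plug: Dark steel plug of the same shape in another hole of the block; stays there.
- steel_plug_b: Second dark steel plug of the same shape; stays in the block.
- rack: Wooden block 150 x 44 x 30 mm, fixed, origin at the centre of its underside; three loose holes of 12 mm diameter, 27 mm deep, in a row along its x axis at x = -50, 0 and +50 mm.
- check_weight: Brass-coloured 200 g check weight, 26 mm diameter, 44 mm tall, standing; origin: centre of its underside.
- bearing_ring: Ball race lying flat, 30 mm diameter, 8 mm tall, origin at the centre of its underside.
Mind the look-alikes: they are no part of the job. What is shaped like the check_weight but pink or purple is not meant.

How it is judged:
On the way, in this order (a step that is already met when the one before it is completed fails the run):
1. the open hole is at the top of the drum within 0.1 rad, the drum stands still and the hand is off it ((value of joint rotor between -0.1 and 0.1 rad or value of joint rotor between 6.1832 and 6.3832 rad or value of joint rotor between -6.3832 and -6.1832 rad or value of joint rotor between 12.4664 and 12.6664 rad) and velocity of joint rotor between -0.05 and 0.05 rad/s and contact force between anything else and stand below 0.1 N), for 0.3 s.
2. the brass plug is fully home in the hole (within 3 mm) (distance between brass_plug and hole_floor below 0.0073 m and angle between brass_plug's own z axis and vertical below 0.2 rad), for 0.2 s.
At the end, for the whole second after the job is handed in: The brass plug sits fully home in the drum's open hole (within 3 mm of head on spot face), the hole within 0.15 rad (9 degrees) of the top, drum and plug at rest and released; steel plugs still in the block, the check weight standing and the ball race within 20 mm of where it lay (all of step 2 and (value of joint rotor between -0.15 and 0.15 rad or value of joint rotor between 6.1332 and 6.4332 rad or value of joint rotor between -6.4332 and -6.1332 rad or value of joint rotor between 12.4164 and 12.7164 rad) and velocity of joint rotor between -0.05 and 0.05 rad/s and linear speed of brass_plug below 0.01 m/s and contact force between the fingers and brass_plug below 0.1 N and distance of each of steel_plug, steel_plug_b from where it was at the start of the episode below 0.015 m and distance of each of check_weight, bearing_ring from where it was at the start of the episode below 0.02 m and angle between check_weight's own z axis and vertical below 0.2 rad); the robot touches nothing.
It fails at once if anything presses on the stand or drum with more than 15 N (soft bearing springs) (contact force between anything else and stand above 15 N).
It fails at once if the drum is flicked into a spin (over 6 rad/s) (velocity of joint rotor above 6 rad/s or velocity of joint rotor below -6 rad/s).
It fails at once if a steel plug, the check weight or the ball race is knocked away (over 30 mm) (distance of any of steel_plug, steel_plug_b, check_weight, bearing_ring from where it was at the start of the episode above 0.03 m).
It also fails if it takes over 72 s, if anything falls off the work surface, if the arm or the gripper's body presses on something with over 40 N, if the wrist force passes 120 N, or if a joint passes its speed limit or range.

### The arm

A 6-joint arm with a two-finger parallel gripper is mounted at the origin on a cart in front of the work surface, level with it; the furniture and walls round the work are solid. World frame = base frame: x ahead of the robot, y to its left, z up, the work surface at z = 0. Lengths are in m, angles in rad, forces in N, time in s.
With the tool pointing down it reaches from about 0.225 to 0.875 m from the base axis. Payload 3.4 kg.
Tool frame: the origin (TCP) lies at the very end of the fingers, on their centre line; the grasp point (between the pads) lies 19 mm behind it; z points along the fingers, y is the direction in which the jaws open and shut (so a half turn about z gives the same grasp; the last joint's range is limited). The gripper opens to 85 mm and grips with 20 to 120 N. Pads are 22 mm wide; open, the fingers measure 114 mm over their backs; the gripper's body (76 mm by 85 mm) begins 54 mm behind the grasp point. The pads swing forward as they close: fully open they stand 13 mm farther back than shut.
Start: joints at [-0.121, 0.276, 1.505, -0, 1.361, -0.121], TCP at [0.575, -0, 0.231] pointing down, gripper open.
Joint ranges: [-2.89, 2.89], [-0.75, 2.08], [0.22, 2.7], [-1.18, 4.32], [0.11, 2.71], [-2.7, 2.7]. Speed limits (rad/s): [2.57, 2.57, 3.14, 3.14, 3.14, 3.14].

### API

Orientations are given as a unit quaternion [w, x, y, z].
In Python, from rig import manip, viewer, job gives the robot as it stands.
- The arm moves only by the shell command python3 -m crank 'ROWS' [OPENING] [FORCE]. ROWS is JSON, a list of rows, each a list of 6 numbers: the shift along the tool's x, y, z in m, then the turn, a rotation vector about the tool's x, y, z in degrees. In form: [[dx, dy, dz, rx, ry, rz], ...]. A call has 1 to 20 rows; each row is the pose to reach, as a shift and turn from the pose measured when the call began, along the tool's axes at that moment; what a row does not reach only later rows make up. A row lasts 1/8 s, in which the tool goes at most 62.5 mm and 10.7 degrees, less where a joint would pass 70% of its speed; a pose out of reach is approached as far as the arm can. A call with a gripper value outside its range is refused whole. OPENING is the opening, from 0 (shut) to 1 (fully open), set as the call begins (- or left out, the last holds). The fingers move at their own pace and stop on an object; FORCE is the grip in N (left out, the last holds). Time passes only in rows, so rows that repeat a pose let the fingers close. It gives the time, the measured TCP pose, the force and the opening at its end, in the units of the state.
- manip.get_state(): the state, without advancing time (a new reading comes with each control period).
- viewer.get_image(name): name is "scene" or "side" or "wrist"; returns a dict with "frame" (384x512x3 uint8, blue, green, red), "range_z" (384x512 float32, m along the optical axis (not along the pixel's ray), 0 where there is no reading), "intrinsics" (3x3 intrinsics, pixels), "world_from_camera" (4x4, takes a point from camera to world coordinates); the wrist camera has in their place "mount" (4x4, takes a point from camera to tool coordinates, whose origin is the TCP and whose axes are the flange's). Camera axes: x right, y up, looking along -z (the intrinsics and any distortion apply to the point x, -y, -z); pixel columns grow to the right and rows downward; lengths in m; the calibration is good to about 2 mm. A picture is of the moment at which its call begins: read the wrist's pose just before it.
- job.sign_off(): hands the job in, once; it reports no verdict.
The state is a dict: "clock": time; "qpos": joint angles; "qd": joint speeds; "effort": joint torques, N m; "position": TCP position; "ee_rot": TCP orientation; "contact_force": force on the tool from outside, world axes, zero at the start; "moment": the same for the moment, N m; "width": finger opening in m.
Only numpy, scipy, OpenCV 4.12 (cv2) and the standard library are available. Lean on these libraries where they do the work, as an engineer would, in place of code of your own. Each camera call takes 0.05 s, during which the arm holds its last target. There are 200 camera calls.

## Working session

There is one attempt and no reset: what is moved stays moved. The work goes in short steps, Python scripts to look and compute and a shell command to move; the robot and the scene stay as the last step left them, time stands still between calls to the robot, and variables do not carry over. Pictures are saved under pics/ and viewed, about 8 in all and at most 12, crops included, and the job is handed in when it is done.

```bash
ls; mkdir -p pics; cat > h.py <<'E'
from rig import manip, viewer, job
import numpy as np, cv2
from scipy.spatial.transform import Rotation as R
def tool():
    s=manip.get_state(); q=s["ee_rot"]; T=np.eye(4); T[:3,:3]=R.from_quat([q[1],q[2],q[3],q[0]]).as_matrix(); T[:3,3]=s["position"]; return T
def grab(name):
    T=tool(); d=viewer.get_image(name)
    d["W"]=T@np.array(d["mount"]) if name=="wrist" else np.array(d["world_from_camera"]); 
    np.savez("last_%s.npz"%name,**{k:np.array(v) for k,v in d.items()}); return d
def pt(d,u,v,r=1):
    K=np.array(d["intrinsics"]); p=d["range_z"][v-r:v+r+1,u-r:u+r+1]; z=np.median(p[p>0])
    return (np.array(d["W"])@[(u-K[0,2])/K[0,0]*z,-(v-K[1,2])/K[1,1]*z,-z,1])[:3]
def cloud(d):
    K=np.array(d["intrinsics"]); z=d["range_z"]; v,u=np.mgrid[:384,:512]
    P=np.stack([(u-K[0,2])/K[0,0]*z,-(v-K[1,2])/K[1,1]*z,-z],-1); W=np.array(d["W"]); return P@W[:3,:3].T+W[:3,3]
def proj(d,p):
    W=np.linalg.inv(np.array(d["W"])); c=W[:3,:3]@p+W[:3,3]; K=np.array(d["intrinsics"]); return K[0,0]*c[0]/-c[2]+K[0,2], K[1,1]*c[1]/c[2]+K[1,2]
E
python3 - <<'E'
from h import *
a=grab("scene");b=grab("side")
cv2.imwrite("pics/a.png",np.vstack([np.hstack([a["frame"]])]))
cv2.imwrite("pics/b.png",b["frame"])
print(manip.get_state()); print(a["W"],b["W"],a["intrinsics"],a.keys())
E
```

```text
pics
{'clock': 0.1, 'qpos': array([-1.20984832e-01,  2.76526976e-01,  1.50599661e+00,  5.69094883e-06,
        1.36070852e+00, -1.21001364e-01]), 'qd': array([ 0.00101408, -0.00141161, -0.002183  , -0.00141747, -0.00091476,
       -0.00084897]), 'effort': array([ 1.55745878e-03, -4.17697620e+01, -2.46405226e+01, -1.74112388e-04,
        5.80947395e-03,  2.85749664e-07]), 'position': array([5.74531524e-01, 6.23328797e-05, 2.30532896e-01]), 'ee_rot': array([-6.47070476e-04,  7.07101120e-01,  7.07111967e-01, -5.03243355e-04]), 'contact_force': array([ 0.03737584, -1.04897632,  0.28781384]), 'moment': array([-0.05313639, -0.01565097, -0.00597179]), 'width': 0.08506681133151732}
[[-0.86641126  0.25529007 -0.42913693  0.10758002]
 [-0.49907587 -0.41526513  0.76057751  0.75897677]
 [ 0.01596228  0.87314481  0.4871995   0.71273979]
 [ 0.          0.          0.          1.        ]] [[ 0.99901369 -0.02887573  0.03373173  0.64057033]
 [ 0.0443431   0.60930285 -0.79169674 -0.86824605]
 [ 0.00230798  0.79241165  0.60998233  0.66995682]
 [ 0.          0.          0.          1.        ]] [[480.21682538   0.         259.51017336]
 [  0.         480.21682538 202.0036762 ]
 [  0.           0.           1.        ]] dict_keys(['frame', 'range_z', 'intrinsics', 'world_from_camera', 'W'])
```

View pics/a.png

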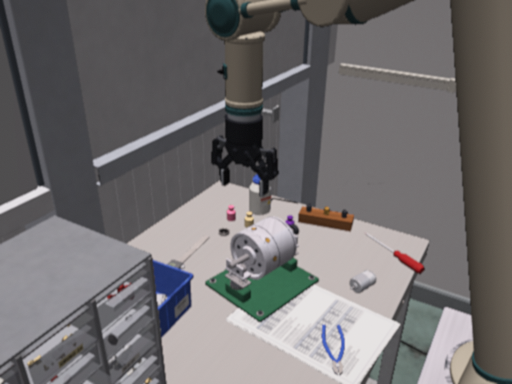

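View pics/b.png

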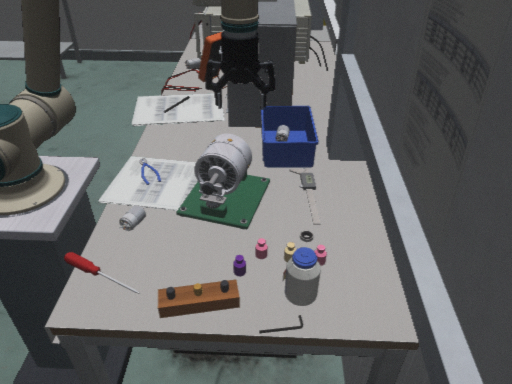

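```bash
python3 - <<'E'
from h import *
out=[]
for n,box in (("scene",(195,205,330,320)),("side",(170,125,280,235))):
    d=dict(np.load(f"last_{n}.npz")); C=cloud(d); f=d["frame"].astype(int); B,G,Rr=f[...,0],f[...,1],f[...,2]
    z=C[...,2]; ok=d["range_z"]>0
    m=(G>1.3*Rr)&(G>1.15*B)&ok&(abs(z-.014)<.006)
    p=C[m]; r=cv2.minAreaRect((p[:,:2]*1000).astype(np.float32)); print(n,"green",m.sum(),r,cv2.boxPoints(r),np.median(p[:,2]))
    m=(Rr>1.8*B)&(Rr>1.3*G)&ok&(z>.024)&(z<.035)&(C[...,0]>.3)&(C[...,0]<.9)&(C[...,1]<-.1)
    p=C[m]; r=cv2.minAreaRect((p[:,:2]*1000).astype(np.float32)); print(n,"rack",m.sum(),r,cv2.boxPoints(r),np.median(p[:,2]))
    # drum
    x0,y0,x1,y1=box; out.append(cv2.resize(d["frame"][y0:y1,x0:x1],(400,360),interpolation=cv2.INTER_CUBIC))
    q=C[y0:y1,x0:x1].reshape(-1,3); q=q[(q[:,2]>.13)&(q[:,2]<.2)]; print("drum",np.percentile(q,[2,50,98],axis=0))
d=dict(np.load("last_side.npz"))
for nm,u,v in (("plugL",170,291),("plugM",198,287),("plugR",225,284),("chk",290,246),("ring",306,236)): print(nm,pt(d,u,v))
cv2.imwrite("pics/c.png",np.hstack(out))
E
```

```text
scene green 2501 ((532.0797119140625, -12.504165649414062), (197.6346435546875, 180.1020050048828), 76.01142120361328) [[ 420.81232  -86.62306]
 [ 595.5732  -130.15884]
 [ 643.3471    61.61473]
 [ 468.58624  105.15051]] 0.014111582288576674
scene rack 462 ((514.7310180664062, -342.6961669921875), (147.31973266601562, 55.30767822265625), 11.624947547912598) [[ 437.00974 -330.4524 ]
 [ 448.15448 -384.62555]
 [ 592.4523  -354.93994]
 [ 581.30756 -300.76678]] 0.029807977191873225
drum [[ 0.48134479 -0.05818106  0.13090337]
 [ 0.51593605  0.00101387  0.15088425]
 [ 0.57593511  0.04090005  0.16035133]]
side green 1988 ((532.2791137695312, -19.37779998779297), (200.87416076660156, 177.96636962890625), 75.94731140136719) [[ 421.57138  -95.20272]
 [ 594.2118  -138.41547]
 [ 642.9868    56.44712]
 [ 470.34644   99.65987]] 0.013495700801181065
side rack 1227 ((513.85546875, -345.0824890136719), (147.5589141845703, 46.44607925415039), 12.26546573638916) [[ 436.8266  -338.0634 ]
 [ 446.69366 -383.44925]
 [ 590.88434 -352.1016 ]
 [ 581.0173  -306.71573]] 0.029446158380665888
drum [[ 0.48669501 -0.07277345  0.13103802]
 [ 0.54012994 -0.03588101  0.15086809]
 [ 0.58260535  0.02771839  0.1595546 ]]
plugL [ 0.46612595 -0.35920321  0.04946232]
plugM [ 0.5160907  -0.3483817   0.05049929]
plugR [ 0.56496007 -0.33795435  0.04931875]
chk [ 0.68862821 -0.22371702  0.04144981]
ring [ 0.72891346 -0.14614211 -0.00104448]
```

View pics/c.png

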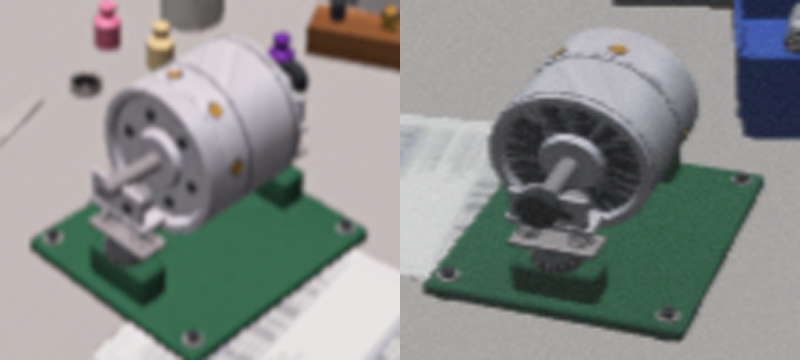

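```bash
python3 -m crank '[[-0.018,-0.024,0,0,0,7],[-0.035,-0.048,0,0,0,14],[-0.035,-0.048,0,0,0,14],[-0.035,-0.048,0,0,0,14]]' 0 20
python3 - <<'E'
from h import *
d=grab("wrist"); print(d["mount"],d["intrinsics"]); cv2.imwrite("pics/d.png",d["frame"])
s=manip.get_state(); print(s["position"],s["contact_force"],s["width"])
C=cloud(d); q=C.reshape(-1,3); q=q[(q[:,2]>.12)&(q[:,2]<.18)]
print(len(q),np.percentile(q,[1,50,99],axis=0))
E
```

```text
clock: 0.6
position: [0.5271, -0.0347, 0.2306]
ee_rot: [-0.001, 0.788, 0.616, -0.0]
contact_force: [0.2, 0.0, -0.9]
width: 0.0124
[[-8.46090357e-04  9.63474565e-01  2.67798519e-01  6.72723499e-02]
 [ 9.99999600e-01  8.92635130e-04 -5.20586304e-05  8.29445543e-04]
 [-2.89203532e-04  2.67798368e-01 -9.63474935e-01 -1.42736931e-01]
 [ 0.00000000e+00  0.00000000e+00  0.00000000e+00  1.00000000e+00]] [[317.07683102   0.         261.77172907]
 [  0.         317.07683102 192.19700726]
 [  0.           0.           1.        ]]
[ 0.52728774 -0.034634    0.23055693] [-0.04127007  0.08897993  0.69284243] 0.004674869550437501
17306 [[ 0.48012368 -0.06854732  0.12400951]
 [ 0.53426337 -0.01077459  0.15425842]
 [ 0.58740677  0.03784723  0.16016002]]
```

View pics/d.png

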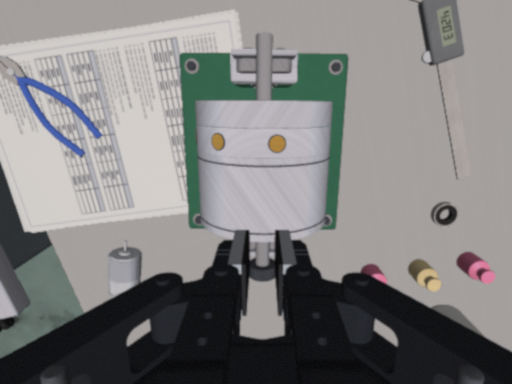

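```bash
cat > fit.py <<'E'
from h import *
from scipy.optimize import least_squares
d=dict(np.load("last_wrist.npz")); C=cloud(d); f=d["frame"].astype(int); B,G,Rr=f[...,0],f[...,1],f[...,2]
z=C[...,2]; m=(G>1.3*Rr)&(G>1.15*B)&(abs(z-.014)<.008)
p=C[m]; r=cv2.minAreaRect((p[:,:2]*1000).astype(np.float32)); print("green",m.sum(),r,np.median(p[:,2]))
a=np.deg2rad(r[2] if r[2]>45 else r[2]+90); o=np.array(r[0])/1000; ey=np.array([np.cos(a),np.sin(a)]); ex=np.array([ey[1],-ey[0]])
L=C[...,:2]-o; X=L@ex; Y=L@ey
m=(z>.115)&(abs(Y)<.046)&(abs(X)<.06); x,y,zz=X[m],Y[m],z[m]
s=least_squares(lambda t:np.hypot(x-t[0]-t[2]*y,zz-t[1])-.055,[0,.105,0],loss="soft_l1",f_scale=.001); print("axle x,z,slope",s.x,m.sum(),np.std(s.fun))
q=s.x
for u,v in ((218,142),(277,144),):
    P=pt(d,u,v); print("disc",(P[:2]-o)@ex,(P[:2]-o)@ey,P[2])
for n,l in (("origin",(0,0)),("finger",(0,-.02)),("hole",(0,.022))): print(n,o+(l[0]+q[0])*ex+l[1]*ey)
E
python3 fit.py
```

```text
green 7360 ((534.0296020507812, -14.896926879882812), (196.19801330566406, 177.64646911621094), 75.67780303955078) 0.014197667818589221
axle x,z,slope [-0.00112725  0.24968419  0.0135122 ] 59873 0.024827734753287794
disc -0.03192373452896438 0.020619174147114932 0.14994243611848845
disc 0.009005657802738511 0.02052877414743078 0.1588468093451436
origin [ 0.53293738 -0.01461807]
finger [ 0.52798989 -0.03399647]
hole [0.53837962 0.00669817]
```

```bash
sed -i 's/m=(z>.115)&/m=(z>.12)\&(z<.172)\&/' fit.py; python3 fit.py | grep -v disc; python3 -m crank '[[0,0,0.03,0,0,0],[0,0,0.055,0,0,0],[0,0,0.062,0,0,0],[0,0,0.062,0,0,0],[0,0,0.062,0,0,0]]' 0 20
```

```text
green 7360 ((534.0296020507812, -14.896926879882812), (196.19801330566406, 177.64646911621094), 75.67780303955078) 0.014197667818589221
axle x,z,slope [-0.00043006  0.10420152  0.0017627 ] 16216 0.0005451205674309206
origin [ 0.53361291 -0.01479054]
finger [ 0.52866542 -0.03416894]
hole [0.53905514 0.0065257 ]
clock: 1.27
position: [0.5283, -0.0346, 0.1696]
ee_rot: [0.0, 0.788, 0.616, 0.001]
contact_force: [0.4, 0.2, 0.2]
width: -0.0002
```

```bash
python3 -m crank '[[0,0,0.004,0,0,0],[0,0,0.007,0,0,0],[0,0,0.007,0,0,0]]'; for i in 1; do :; done; python3 -m crank '[[0,0,0.001,0,0,0],[0,0,0.001,0,0,0],[0,0,0.001,0,0,0]]'; python3 -m crank '[[0,0,0.001,0,0,0],[0,0,0.001,0,0,0],[0,0,0.001,0,0,0]]'
```

```text
clock: 1.65
position: [0.528, -0.0346, 0.1624]
ee_rot: [0.0, 0.788, 0.616, 0.0]
contact_force: [0.1, -0.1, -0.2]
width: -0.0001
clock: 2.02
position: [0.5281, -0.0346, 0.1614]
ee_rot: [0.0, 0.788, 0.616, 0.0]
contact_force: [0.0, -0.3, 0.4]
width: -0.0001
clock: 2.4
position: [0.5281, -0.0346, 0.1604]
ee_rot: [0.0, 0.788, 0.616, 0.0]
contact_force: [-0.5, 0.1, -0.3]
width: -0.0002
```

```bash
python3 -m crank '[[0,0,0.001,0,0,0],[0,0,0.001,0,0,0],[0,0,0.001,0,0,0]]'; python3 -m crank '[[0,0,0.0007,0,0,0],[0,0,0.0007,0,0,0],[0,0,0.0007,0,0,0]]'
```

```text
clock: 2.78
position: [0.5281, -0.0346, 0.1594]
ee_rot: [0.0, 0.788, 0.616, 0.0]
contact_force: [-0.1, 0.5, -0.3]
width: -0.0001
clock: 3.15
position: [0.5282, -0.0346, 0.1588]
ee_rot: [0.0, 0.788, 0.616, 0.0]
contact_force: [0.0, -0.3, 0.7]
width: -0.0001
```

```bash
python3 -m crank '[[0,0,0.0007,0,0,0],[0,0,0.0007,0,0,0],[0,0,0.0007,0,0,0]]'; python3 -m crank '[[0,0,0.0006,0,0,0],[0,0,0.0006,0,0,0],[0,0,0.0006,0,0,0]]'
```

```text
clock: 3.52
position: [0.5283, -0.0346, 0.1584]
ee_rot: [0.0, 0.788, 0.616, 0.001]
contact_force: [-0.3, -0.8, 2.8]
width: 0.0001
clock: 3.9
position: [0.5285, -0.0347, 0.158]
ee_rot: [0.001, 0.788, 0.616, 0.001]
contact_force: [-0.0, 0.3, 5.3]
width: -0.0002
```

```bash
python3 -m crank '[[0,0.0038,0.0001,4,0,0],[0,0.0075,0.0005,8,0,0],[0,0.0112,0.0011,12,0,0],[0,0.0149,0.002,16,0,0]]';python3 -m crank '[[0,0.0036,0.0001,4,0,0],[0,0.0073,0.0004,8,0,0],[0,0.0110,0.0009,12,0,0],[0,0.0110,0.0009,12,0,0]]'; python3 - <<'E'
from h import *
d=grab("side"); cv2.imwrite("pics/e.png",cv2.resize(d["frame"][115:235,170:290],(480,480),interpolation=cv2.INTER_CUBIC))
E
```

```text
clock: 4.4
position: [0.5432, -0.0384, 0.156]
ee_rot: [-0.11, 0.78, 0.61, -0.086]
contact_force: [-0.1, 0.3, 3.2]
width: -0.0001
clock: 4.9
position: [0.5549, -0.0416, 0.1506]
ee_rot: [-0.19, 0.764, 0.598, -0.149]
contact_force: [3.0, -1.6, 3.4]
width: 0.0002
```

View pics/e.png

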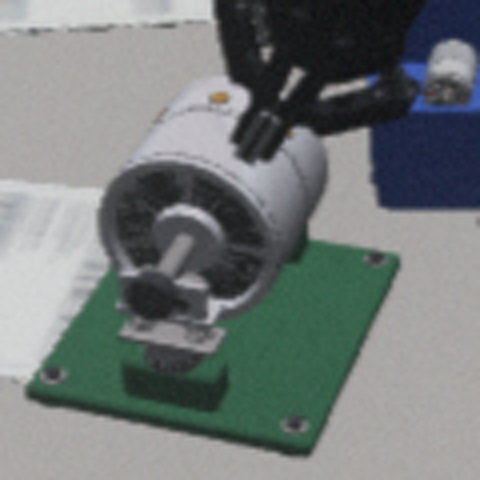

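```bash
cat > plan.py <<'E'
# plan.py phi_deg,r_mm,y_mm ... -> rows relative to the measured pose
import sys; from h import *
a=np.deg2rad(75.7); ey=np.array([np.cos(a),np.sin(a),0]); ex=np.array([ey[1],-ey[0],0]); ez=np.array([0,0,1.])
O=np.array([.5336,-.0148,.104])
T=tool(); s=manip.get_state()
l=(T[:3,3]-O); print("now x,y,z mm",np.round([l@ex*1e3,l@ey*1e3,l@ez*1e3],1),"r",round(np.hypot(l@ex,l@ez)*1e3,1),"phi",round(np.degrees(np.arctan2(l@ex,l@ez)),1),"tilt",round(np.degrees(np.arctan2(-T[:3,2]@ex,-T[:3,2]@ez)),1),"F",np.round(s["contact_force"],1),"t",s["clock"])
for w in sys.argv[1:]:
    ph,r,y=map(float,w.split(",")); ph=np.deg2rad(ph); n=np.sin(ph)*ex+np.cos(ph)*ez
    M=np.stack([ey,np.cross(-n,ey),-n],1); p=O+n*r/1e3+ey*y/1e3
    print(json.dumps([round(float(v),4) for v in T[:3,:3].T@(p-T[:3,3])]+[round(float(v),1) for v in R.from_matrix(T[:3,:3].T@M).as_rotvec(degrees=True)]) if 0 else [round(float(v),4) for v in T[:3,:3].T@(p-T[:3,3])]+[round(float(v),1) for v in R.from_matrix(T[:3,:3].T@M).as_rotvec(degrees=True)],w)
E
cat > ang.py <<'E'
import sys; from h import *
a=np.deg2rad(75.7); ey=np.array([np.cos(a),np.sin(a),0]); ex=np.array([ey[1],-ey[0],0]); O=np.array([.5336,-.0148,.104])
for n in sys.argv[1:]:
    d=grab(n); C=cloud(d)-O; X=C@ex;Y=C@ey;Z=C[...,2]; r=np.hypot(X,Z); f=d["frame"].astype(int); B,G,Rr=f[...,0],f[...,1],f[...,2]
    on=(d["range_z"]>0)&(abs(r-.054)<.005)&(abs(Y)<.05)
    for nm,m in (("brass",on&(Rr>1.5*B)&(G>1.15*B)&(Y<.032)),("red",on&(Rr>1.5*G)&(Rr>1.5*B)&(Y>.025))):
        k,lab,st,ce=cv2.connectedComponentsWithStats(m.astype(np.uint8))
        for i in range(1,k):
            if st[i,4]>=5:
                q=lab==i; print(n,nm,st[i,4],"ang",round(np.degrees(np.arctan2(np.median(X[q]),np.median(Z[q]))),1),"y",round(np.median(Y[q])*1e3,1),"r",round(np.median(r[q])*1e3,1),"px",ce[i].round())
E
python3 plan.py 28,66,-20 18,66,-20 8,66,-20 -2,66,-20 -12,66,-20 -22,66,-20 -30,66,-20 -30,56,-20 -30,54,-20
```

```text
now x,y,z mm [ 26.5 -20.6  47.3] r 54.3 phi 29.3 tilt 27.9 F [ 2.8 -1.   2.5] t 4.95
[0.0006, -0.0012, -0.0118, 0.1, 0.2, 0.3] 28,66,-20
[0.0006, -0.0126, -0.0108, -9.9, 0.1, 0.3] 18,66,-20
[0.0007, -0.0237, -0.0078, -19.9, 0.1, 0.4] 8,66,-20
[0.0008, -0.0342, -0.003, -29.9, 0.1, 0.4] -2,66,-20
[0.0009, -0.0436, 0.0036, -39.9, 0.0, 0.4] -12,66,-20
[0.0009, -0.0518, 0.0117, -49.9, 0.0, 0.4] -22,66,-20
[0.001, -0.0572, 0.0192, -57.9, -0.0, 0.4] -30,66,-20
[0.001, -0.0487, 0.0245, -57.9, -0.0, 0.4] -30,56,-20
[0.0009, -0.047, 0.0256, -57.9, -0.0, 0.4] -30,54,-20
```

```bash
python3 -m crank '[[0.0006,-0.0012,-0.0118,0,0,0.3],[0.0006,-0.0126,-0.0108,-10,0,0.3],[0.0007,-0.0237,-0.0078,-20,0,0.4],[0.0008,-0.0342,-0.003,-30,0,0.4]]'; python3 ang.py scene side wrist; python3 plan.py  -12,66,-20 -22,66,-20 -30,66,-20 -30,57,-20 -30,54.3,-20 -24,54.1,-20 -18,54,-20 -12,54,-20 -6,54,-20 0,54,-20 6,54,-20 12,54,-20 18,54.1,-20 24,54.1,-20 30,54.2,-20
```

```text
clock: 5.45
position: [0.5262, -0.0334, 0.1714]
ee_rot: [0.018, 0.79, 0.613, 0.013]
contact_force: [-0.1, 1.0, 0.3]
width: 0.0001
scene brass 6 ang -4.3 y 20.2 r 56.1 px [258. 230.]
scene brass 11 ang -49.6 y 21.1 r 56.0 px [271. 246.]
side brass 6 ang -5.3 y 19.9 r 55.6 px [224. 138.]
side brass 7 ang 38.4 y 18.3 r 56.0 px [240. 146.]
wrist brass 175 ang -49.1 y 21.2 r 55.8 px [203. 154.]
wrist brass 198 ang 39.1 y 21.0 r 56.0 px [349. 156.]
wrist brass 403 ang -5.0 y 21.2 r 55.9 px [274. 160.]
now x,y,z mm [ -7.5 -19.8  66.8] r 67.2 phi -6.4 tilt -1.9 F [ 0.2 -0.8  0.5] t 5.6
[-0.0002, -0.0063, 0.002, -10.1, 0.1, 0.0] -12,66,-20
[-0.0002, -0.0174, 0.005, -20.1, 0.1, 0.0] -22,66,-20
[-0.0002, -0.0258, 0.0087, -28.1, 0.1, 0.0] -30,66,-20
[-0.0002, -0.0216, 0.0167, -28.1, 0.1, 0.0] -30,57,-20
[-0.0002, -0.0203, 0.0191, -28.1, 0.1, 0.0] -30,54.3,-20
[-0.0002, -0.0151, 0.0168, -22.1, 0.1, 0.0] -24,54.1,-20
[-0.0002, -0.0097, 0.0151, -16.1, 0.1, 0.0] -18,54,-20
[-0.0002, -0.0042, 0.0138, -10.1, 0.1, 0.0] -12,54,-20
[-0.0002, 0.0014, 0.0131, -4.1, 0.1, 0.0] -6,54,-20
[-0.0002, 0.0071, 0.013, 1.9, 0.1, 0.0] 0,54,-20
[-0.0002, 0.0127, 0.0135, 7.9, 0.1, 0.0] 6,54,-20
[-0.0002, 0.0183, 0.0146, 13.9, 0.1, 0.0] 12,54,-20
[-0.0002, 0.0237, 0.0161, 19.9, 0.1, 0.0] 18,54.1,-20
[-0.0002, 0.0289, 0.0183, 25.9, 0.1, 0.0] 24,54.1,-20
[-0.0002, 0.0339, 0.021, 31.9, 0.1, 0.0] 30,54.2,-20
```

```bash
python3 -m crank '[[-0.0002,-0.0063,0.002,-10,0,0],[-0.0002,-0.0174,0.005,-20,0,0],[-0.0002,-0.0258,0.0087,-28,0,0],[-0.0002,-0.0216,0.0167,-28,0,0],[-0.0002,-0.0203,0.0191,-28,0,0],[-0.0002,-0.0203,0.0191,-28,0,0]]'; python3 plan.py -24,54.1,-20 -18,54,-20 -12,54,-20 -6,54,-20 0,54,-20 6,54,-20 12,54,-20 18,54.1,-20 24,54.1,-20 30,54.2,-20
```

```text
clock: 6.35
position: [0.506, -0.0284, 0.153]
ee_rot: [0.205, 0.762, 0.593, 0.159]
contact_force: [-4.4, 1.0, 6.5]
width: -0.0001
now x,y,z mm [-23.3 -20.   49. ] r 54.3 phi -25.5 tilt -30.1 F [-4.4  1.   6.5] t 6.35
[0.0, 0.0014, 0.0003, 6.1, 0.1, 0.0] -24,54.1,-20
[0.0, 0.0069, 0.0013, 12.1, 0.1, 0.0] -18,54,-20
[0.0, 0.0124, 0.0028, 18.1, 0.1, 0.0] -12,54,-20
[0.0, 0.0177, 0.0048, 24.1, 0.1, 0.0] -6,54,-20
[0.0, 0.0227, 0.0074, 30.1, 0.1, 0.0] 0,54,-20
[0.0, 0.0274, 0.0105, 36.1, 0.1, 0.0] 6,54,-20
[0.0, 0.0318, 0.014, 42.1, 0.1, 0.0] 12,54,-20
[0.0, 0.0359, 0.018, 48.1, 0.1, 0.0] 18,54.1,-20
[0.0, 0.0394, 0.0224, 54.1, 0.1, -0.0] 24,54.1,-20
[0.0, 0.0426, 0.0271, 60.1, 0.1, -0.0] 30,54.2,-20
```

```bash
sed -i 's/O=np.array(\[.5336,-.0148,.104\])/O=np.array([.5336,-.0148,.1041])-.0008*ex/' plan.py; python3 plan.py -24,54.3,-20 -20,54.3,-20 -15,54.2,-20 -10,54.2,-20 -5,54.2,-20 0,54.2,-20
```

```text
now x,y,z mm [-22.5 -20.   48.9] r 53.8 phi -24.7 tilt -30.1 F [-4.4  1.   6.5] t 6.35
[0.0, 0.0007, -0.0004, 6.1, 0.1, 0.0] -24,54.3,-20
[0.0, 0.0045, 0.0002, 10.1, 0.1, 0.0] -20,54.3,-20
[0.0, 0.0091, 0.0013, 15.1, 0.1, 0.0] -15,54.2,-20
[0.0, 0.0136, 0.0027, 20.1, 0.1, 0.0] -10,54.2,-20
[0.0, 0.018, 0.0045, 25.1, 0.1, 0.0] -5,54.2,-20
[0.0, 0.0222, 0.0067, 30.1, 0.1, 0.0] 0,54.2,-20
```

```bash
python3 -m crank '[[0,0.0007,-0.0004,6,0,0],[0,0.0045,0.0002,10,0,0],[0,0.0091,0.0013,15,0,0],[0,0.0136,0.0027,20,0,0],[0,0.018,0.0045,25,0,0],[0,0.0222,0.0067,30,0,0]]' >/dev/null; python3 plan.py 5,54.2,-20 10,54.2,-20 15,54.2,-20 20,54.3,-20 25,54.3,-20 30,54.4,-20
```

```text
now x,y,z mm [  4.1 -20.   55.3] r 55.5 phi 4.2 tilt -0.1 F [ 0.3 -1.  -0.8] t 7.1
[-0.0, 0.0006, 0.0013, 5.1, 0.0, -0.0] 5,54.2,-20
[-0.0, 0.0053, 0.002, 10.1, 0.0, -0.0] 10,54.2,-20
[-0.0, 0.0099, 0.003, 15.1, 0.0, -0.0] 15,54.2,-20
[-0.0, 0.0145, 0.0043, 20.1, 0.0, -0.0] 20,54.3,-20
[-0.0, 0.0188, 0.0061, 25.1, 0.0, -0.0] 25,54.3,-20
[-0.0, 0.0231, 0.0082, 30.1, 0.0, -0.0] 30,54.4,-20
```

```bash
python3 plan.py; python3 -m crank '[[0,0.0,-0.003,0,0,0],[0,0,-0.003,0,0,0]]'; python3 ang.py wrist; python3 plan.py 0,58,-20 -20,62,-20 -30,62,-20 -30,58,-20
```

```text
now x,y,z mm [  4.1 -20.   55.3] r 55.5 phi 4.2 tilt -0.1 F [ 0.3 -1.  -0.8] t 7.1
clock: 7.35
position: [0.5333, -0.0354, 0.1627]
ee_rot: [0.001, 0.79, 0.613, 0.001]
contact_force: [-0.6, -0.3, -0.4]
width: -0.0001
wrist brass 90 ang 60.5 y 21.2 r 55.9 px [339. 153.]
wrist brass 329 ang -28.2 y 21.2 r 55.9 px [195. 160.]
wrist brass 410 ang 16.2 y 21.1 r 56.0 px [283. 162.]
now x,y,z mm [  4.5 -20.   58.5] r 58.6 phi 4.4 tilt -0.1 F [-0.8 -0.3 -0.4] t 7.4
[-0.0, -0.0045, 0.0005, 0.1, 0.0, -0.0] 0,58,-20
[-0.0001, -0.0257, 0.0002, -19.9, 0.0, -0.0] -20,62,-20
[-0.0001, -0.0355, 0.0047, -29.9, 0.0, -0.0] -30,62,-20
[-0.0001, -0.0335, 0.0082, -29.9, 0.0, -0.0] -30,58,-20
```

```bash
python3 -m crank '[[0,-0.013,0,-10,0,0],[0,-0.0257,0.0002,-20,0,0],[0,-0.0355,0.0047,-30,0,0],[0,-0.0355,0.0047,-30,0,0],[0,-0.0355,0.0047,-30,0,0],[0,-0.0355,0.0047,-30,0,0]]' >/dev/null; python3 plan.py -30,62,-20 -30,57,-20 -30,54.5,-20
```

```text
now x,y,z mm [-28.1 -19.8  55.8] r 62.5 phi -26.7 tilt -30.3 F [ 0.3 -0.9  0.7] t 8.15
[-0.0002, -0.0036, 0.0004, 0.3, 0.0, -0.0] -30,62,-20
[-0.0002, -0.0036, 0.0054, 0.3, 0.0, -0.0] -30,57,-20
[-0.0002, -0.0037, 0.0079, 0.3, 0.0, -0.0] -30,54.5,-20
```

```bash
python3 - <<'E'
s=open('plan.py').read()
s=s.replace('''ph,r,y=map(float,w.split(",")); ph=np.deg2rad(ph); n=''','''x,z,y=map(float,w.split(",")); ph=0.; n=''').replace("p=O+n*r/1e3+ey*y/1e3","p=O+ex*x/1e3+ez*z/1e3+ey*y/1e3")
open('lin.py','w').write(s)
E
python3 lin.py -20,66,-20
```

```text
now x,y,z mm [-28.1 -19.8  55.8] r 62.5 phi -26.7 tilt -30.3 F [ 0.3 -0.9  0.7] t 8.15
[-0.0002, 0.0121, -0.0047, 30.3, 0.0, -0.0] -20,66,-20
```

```bash
python3 -m crank '[[0,0.004,-0.0016,10,0,0],[0,0.008,-0.0032,20,0,0],[0,0.0121,-0.0047,30,0,0],[0,0.0121,-0.0047,30.3,0,0],[0,0.0121,-0.0047,30.3,0,0]]' >/dev/null; python3 lin.py -20,58,-20 -20,54,-20 -20,52,-20
```

```text
now x,y,z mm [-20.2 -19.8  65.4] r 68.4 phi -17.2 tilt -0.0 F [-0.2 -0.  -0.6] t 8.775
[-0.0002, 0.0002, 0.0074, 0.0, 0.0, -0.1] -20,58,-20
[-0.0001, 0.0002, 0.0114, 0.0, 0.0, -0.1] -20,54,-20
[-0.0001, 0.0002, 0.0134, 0.0, 0.0, -0.1] -20,52,-20
```

```bash
python3 -m crank '[[0,0,0.006,0,0,0],[0,0,0.010,0,0,0],[0,0,0.010,0,0,0]]' |sed -n 2,4p; for k in 1; do python3 -m crank '[[0,0,0.0007,0,0,0],[0,0,0.0007,0,0,0]]'|sed -n 2,4p; python3 -m crank '[[0,0,0.0007,0,0,0],[0,0,0.0007,0,0,0]]'|sed -n 2,4p;  done
```

```text
position: [0.5072, -0.0285, 0.1592]
ee_rot: [-0.0, 0.79, 0.613, -0.0]
contact_force: [-0.3, -1.0, -0.3]
position: [0.5071, -0.0284, 0.1586]
ee_rot: [0.0, 0.79, 0.613, -0.0]
contact_force: [1.0, 0.8, -0.7]
position: [0.5071, -0.0285, 0.1579]
ee_rot: [0.0, 0.79, 0.613, -0.0]
contact_force: [-0.1, -0.3, -0.3]
```

```bash
python3 -m crank '[[0,0,0.0007,0,0,0],[0,0,0.0007,0,0,0]]'|sed -n 2,4p; python3 -m crank '[[0,0,0.0007,0,0,0],[0,0,0.0007,0,0,0]]'|sed -n 2,4p;  python3 -m crank '[[0,0,0.0005,0,0,0],[0,0,0.0005,0,0,0]]'|sed -n 2,4p
```

```text
position: [0.5071, -0.0284, 0.1571]
ee_rot: [-0.0, 0.79, 0.613, -0.0]
contact_force: [-0.9, -1.1, 0.0]
position: [0.5072, -0.0285, 0.1566]
ee_rot: [0.0, 0.79, 0.613, -0.0]
contact_force: [0.6, 0.3, 0.7]
position: [0.5073, -0.0285, 0.1563]
ee_rot: [0.0, 0.79, 0.613, 0.0]
contact_force: [0.2, -0.7, 2.7]
```

```bash
python3 lin.py -20,51.5,-20 -16,52.6,-20 -12,53.3,-20 -8,53.7,-20 -4,53.8,-20 0,53.8,-20 4,53.8,-20 8,53.7,-20 12,53.3,-20 16,52.6,-20 20,51.6,-20 24,50.2,-20
```

```text
now x,y,z mm [-21.3 -19.8  52.2] r 56.4 phi -22.2 tilt -0.0 F [ 0.2 -0.7  2.7] t 10.4
[-0.0002, 0.0013, 0.0007, 0.0, 0.0, -0.0] -20,51.5,-20
[-0.0002, 0.0053, -0.0004, 0.0, 0.0, -0.0] -16,52.6,-20
[-0.0002, 0.0093, -0.0011, 0.0, 0.0, -0.0] -12,53.3,-20
[-0.0002, 0.0133, -0.0015, 0.0, 0.0, -0.0] -8,53.7,-20
[-0.0002, 0.0173, -0.0016, 0.0, 0.0, -0.0] -4,53.8,-20
[-0.0002, 0.0213, -0.0016, 0.0, 0.0, -0.0] 0,53.8,-20
[-0.0002, 0.0253, -0.0016, 0.0, 0.0, -0.0] 4,53.8,-20
[-0.0002, 0.0293, -0.0015, 0.0, 0.0, -0.0] 8,53.7,-20
[-0.0002, 0.0333, -0.0011, 0.0, 0.0, -0.0] 12,53.3,-20
[-0.0002, 0.0373, -0.0004, 0.0, 0.0, -0.0] 16,52.6,-20
[-0.0002, 0.0413, 0.0006, 0.0, 0.0, -0.0] 20,51.6,-20
[-0.0002, 0.0453, 0.002, 0.0, 0.0, -0.0] 24,50.2,-20
```

```bash
python3 -m crank '[[0,0.0013,0.0005,0,0,0],[0,0.0053,-0.0005,0,0,0],[0,0.0093,-0.0011,0,0,0],[0,0.0133,-0.0015,0,0,0],[0,0.0173,-0.0016,0,0,0],[0,0.0213,-0.0016,0,0,0]]'|tail -2; python3 lin.py 4,53.8,-20 8,53.7,-20 12,53.3,-20 16,52.7,-20 20,51.8,-20 24,50.5,-20
```

```text
contact_force: [-0.4, -0.7, 4.4]
width: 0.0003
now x,y,z mm [  0.6 -19.8  53.9] r 53.9 phi 0.6 tilt -0.0 F [-0.4 -0.7  4.4] t 11.15
[-0.0002, 0.0034, 0.0001, 0.0, 0.0, -0.0] 4,53.8,-20
[-0.0002, 0.0074, 0.0002, 0.0, 0.0, -0.0] 8,53.7,-20
[-0.0002, 0.0114, 0.0006, 0.0, 0.0, -0.0] 12,53.3,-20
[-0.0002, 0.0154, 0.0012, 0.0, 0.0, -0.0] 16,52.7,-20
[-0.0002, 0.0194, 0.0021, 0.0, 0.0, -0.0] 20,51.8,-20
[-0.0002, 0.0234, 0.0034, 0.0, 0.0, -0.0] 24,50.5,-20
```

```bash
python3 -m crank '[[0,0.0034,0.0004,0,0,0],[0,0.0074,0.0005,0,0,0],[0,0.0114,0.0009,0,0,0],[0,0.0154,0.0014,0,0,0],[0,0.0194,0.0023,0,0,0],[0,0.0234,0.0035,0,0,0],[0,0.0234,0.0035,0,0,0]]'|tail -2; python3 lin.py;  python3 -m crank '[[0,0,-0.008,0,0,0],[0,-0.01,-0.012,0,0,0],[0,-0.047,-0.012,0,0,0],[0,-0.047,-0.003,0,0,0],[0,-0.047,-0.003,0,0,0]]'|tail -2;python3 ang.py wrist scene; python3 lin.py -22,51,-20
```

```text
contact_force: [1.9, -0.5, 5.2]
width: -0.0003
now x,y,z mm [ 25.2 -19.8  50.5] r 56.4 phi 26.5 tilt -0.2 F [ 1.9 -0.5  5.2] t 12.025
contact_force: [-1.0, 0.0, 0.0]
width: 0.0
wrist brass 401 ang 19.6 y 21.1 r 55.9 px [352. 164.]
wrist red 28 ang -72.5 y 38.6 r 55.1 px [207. 120.]
scene red 7 ang -74.3 y 41.9 r 54.2 px [268. 260.]
now x,y,z mm [-21.4 -19.8  53.3] r 57.5 phi -21.9 tilt -0.2 F [ 0.1  0.  -0.3] t 12.75
[-0.0002, -0.0006, 0.0023, 0.2, 0.0, -0.0] -22,51,-20
```

```bash
python3 -m crank '[[0,0,0.0009,0,0,0],[0,0,0.0018,0,0,0],[0,0.0014,0.0018,0,0,0],[0,0.0053,0.0008,0,0,0],[0,0.0093,0.0001,0,0,0],[0,0.0133,-0.0004,0,0,0],[0,0.0173,-0.0006,0,0,0],[0,0.0213,-0.0007,0,0,0]]'|tail -2; python3 lin.py 4,53.8,-20
```

```text
contact_force: [-0.4, -0.1, 3.7]
width: -0.0002
now x,y,z mm [  0.3 -19.8  54.1] r 54.1 phi 0.3 tilt -0.2 F [-0.4 -0.1  3.7] t 13.75
[-0.0002, 0.0037, 0.0003, 0.2, 0.0, -0.0] 4,53.8,-20
```

```bash
python3 -m crank '[[0,0.0034,0.0004,0,0,0],[0,0.0074,0.0006,0,0,0],[0,0.0114,0.001,0,0,0],[0,0.0154,0.0016,0,0,0],[0,0.0194,0.0025,0,0,0],[0,0.0194,0.0025,0,0,0]]'|tail -2; python3 lin.py;  python3 -m crank '[[0,0,-0.008,0,0,0],[0,-0.01,-0.012,0,0,0],[0,-0.035,-0.012,0,0,0],[0,-0.035,-0.006,0,0,0],[0,-0.035,-0.006,0,0,0]]'|tail -2;python3 ang.py wrist scene; python3 lin.py -15,52.8,-20
```

```text
contact_force: [2.1, -0.7, 4.3]
width: 0.0
now x,y,z mm [ 21.1 -19.8  51.8] r 55.9 phi 22.1 tilt -0.3 F [ 2.1 -0.7  4.3] t 14.5
contact_force: [-0.5, 0.1, 0.0]
width: -0.0001
wrist brass 38 ang 61.9 y 21.4 r 55.9 px [377. 154.]
wrist red 5 ang -31.7 y 48.9 r 54.8 px [230. 101.]
wrist red 209 ang -31.4 y 39.3 r 55.6 px [230. 122.]
scene red 5 ang -31.0 y 38.8 r 55.7 px [260. 242.]
now x,y,z mm [-13.4 -19.8  57.5] r 59.0 phi -13.1 tilt -0.3 F [-0.4 -0.8 -0.1] t 15.225
[-0.0002, -0.0016, 0.0047, 0.3, 0.0, -0.1] -15,52.8,-20
```

```bash
python3 -m crank '[[0,0,0.0025,0,0,0],[0,0,0.0035,0,0,0],[0,0,0.0044,0,0,0],[0,0.004,0.0039,0,0,0],[0,0.008,0.0036,0,0,0],[0,0.012,0.0035,0,0,0],[0,0.0145,0.0035,0,0,0]]'|tail -2; python3 lin.py 4,53.8,-20
```

```text
contact_force: [-0.7, 0.2, 3.8]
width: -0.0001
now x,y,z mm [  1.6 -19.8  54.1] r 54.2 phi 1.7 tilt -0.3 F [-0.7  0.2  3.8] t 16.1
[-0.0002, 0.0024, 0.0003, 0.3, 0.0, -0.1] 4,53.8,-20
```

```bash
python3 -m crank '[[0,0.004,0.0004,0,0,0],[0,0.008,0.0007,0,0,0],[0,0.012,0.0012,0,0,0],[0,0.0155,0.0017,0,0,0],[0,0.0155,0.0017,0,0,0]]'|tail -2; python3 lin.py;  python3 -m crank '[[0,0,-0.008,0,0,0],[0,0,-0.015,0,0,0],[0,-0.017,-0.035,0,0,0],[0,-0.017,-0.05,0,0,0],[0,-0.017,-0.05,0,0,0]]'|tail -2;python3 ang.py wrist scene side; python3 lin.py
```

```text
contact_force: [2.5, -0.2, 3.7]
width: 0.0
now x,y,z mm [ 18.1 -19.9  52.6] r 55.7 phi 19.0 tilt -0.4 F [ 2.5 -0.2  3.7] t 16.725
contact_force: [0.6, 0.5, 0.7]
width: -0.0001
wrist red 165 ang -0.0 y 39.1 r 55.7 px [257. 119.]
scene brass 6 ang -84.8 y 21.4 r 55.5 px [274. 260.]
side red 5 ang -1.7 y 37.5 r 54.8 px [228. 135.]
now x,y,z mm [  0.8 -19.9 101.9] r 101.9 phi 0.4 tilt -0.4 F [-0.5 -0.4  1.5] t 17.5
```

```bash
python3 - <<'E'
from h import *
d=dict(np.load("last_wrist.npz")); cv2.imwrite("pics/f.png",cv2.resize(d["frame"][90:210,190:330],(700,600),interpolation=cv2.INTER_CUBIC))
E
```

```text
(no output)
```

View pics/f.png

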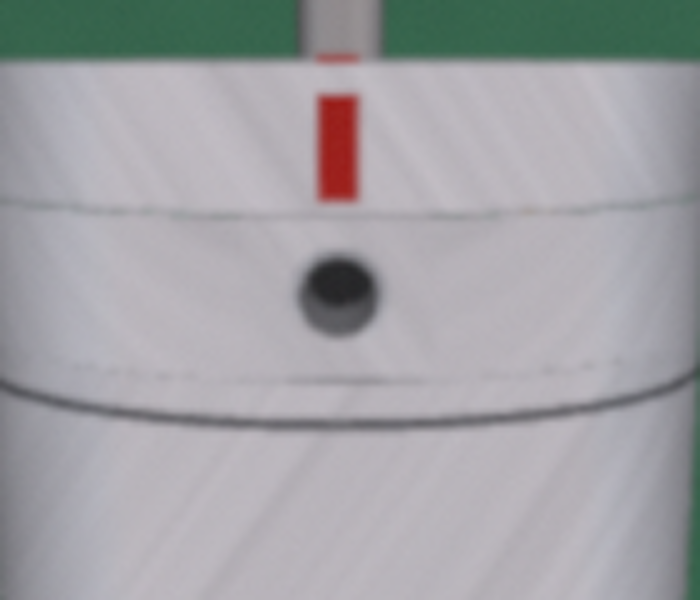

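```bash
python3 - <<'E'
from h import *
d=dict(np.load("last_wrist.npz")); K=d["intrinsics"]; W=d["W"]
c=W[:3,3]; r=W[:3,:3]@[(257.4-K[0,2])/K[0,0],-(148.8-K[1,2])/K[1,1],-1]; p=c+r*(.158-c[2])/r[2]; print("hole",p)
a=np.deg2rad(75.7); ey=np.array([np.cos(a),np.sin(a)]); ex=np.array([ey[1],-ey[0]]); print((p[:2]-[.5336,-.0148])@ex,(p[:2]-[.5336,-.0148])@ey)
E
python3 -m crank '[[-0.038,0.008,0,0,0,8],[-0.077,0.016,0,0,0,16],[-0.116,0.024,0,0,0,24],[-0.155,0.032,0,0,0,32],[-0.193,0.04,0,0,0,40],[-0.232,0.048,0,0,0,48],[-0.27,0.056,0.03,0,0,56],[-0.309,0.064,0.056,0,0,64],[-0.309,0.064,0.056,0,0,64],[-0.309,0.064,0.056,0,0,64]]' 0.5 20
python3 - <<'E'
from h import *
d=grab("wrist"); cv2.imwrite("pics/g.png",d["frame"]); s=manip.get_state(); print(s["qpos"],s["position"],s["clock"])
C=cloud(d); f=d["frame"].astype(int); B,G,Rr=f[...,0],f[...,1],f[...,2]; z=C[...,2]
m=(Rr>1.8*B)&(Rr>1.3*G)&(abs(z-.03)<.005); p=C[m]; r=cv2.minAreaRect((p[:,:2]*1000).astype(np.float32)); print("rack",m.sum(),r)
m=(z>.045)&(z<.056)&(np.hypot(C[...,0]-.515,C[...,1]+.348)<.02); p=C[m]; print("plug top",m.sum(),np.mean(p,0),cv2.minEnclosingCircle((p[:,:2]*1000).astype(np.float32)), proj(d,np.mean(p,0)))
E
```

```text
hole [0.53893256 0.00584539 0.158     ]
6.79380778118191e-05 0.021322846955573915
clock: 18.75
position: [0.5142, -0.349, 0.1498]
ee_rot: [0.0, 0.995, 0.101, 0.003]
contact_force: [0.9, 0.2, 0.3]
width: 0.0428
[-0.70957358  0.39404463  1.53244059  0.00383136  1.20937505  0.65593628] [ 0.51456933 -0.34870427  0.15048886] 18.8
rack 7379 ((515.1149291992188, -344.18701171875), (148.8940887451172, 42.37994384765625), 12.369810104370117)
plug top 294 [ 0.51594679 -0.34394431  0.04985256] ((515.1373291015625, -343.8924255371094), 8.037259101867676) (np.float64(254.8100424206243), np.float64(190.75349621928268))
```

View pics/g.png

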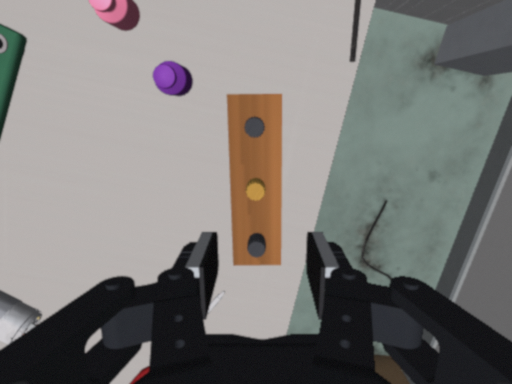

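```bash
python3 -m crank '[[0.0015,-0.0045,0.02,0,0,0.8],[0.0015,-0.0045,0.05,0,0,0.8],[0.0015,-0.0045,0.08,0,0,0.8],[0.0015,-0.0045,0.1,0,0,0.8],[0.0015,-0.0045,0.112,0,0,0.8],[0.0015,-0.0045,0.1175,0,0,0.8],[0.0015,-0.0045,0.1175,0,0,0.8]]' 0.5 20; python3 -m crank '[[0,0,0,0,0,0],[0,0,0,0,0,0],[0,0,0,0,0,0],[0,0,0,0,0,0],[0,0,0,0,0,0]]' 0 25
```

```text
clock: 19.68
position: [0.5163, -0.3441, 0.0335]
ee_rot: [0.001, 0.995, 0.095, 0.004]
contact_force: [0.4, -0.3, -0.3]
width: 0.0427
clock: 20.3
position: [0.5168, -0.3444, 0.0343]
ee_rot: [0.002, 0.995, 0.095, 0.004]
contact_force: [-0.4, 0.6, 5.8]
width: 0.0124
```

```bash
python3 -m crank '[[0,0,0,0,0,0],[0,0,0,0,0,0]]'; python3 - <<'E'
from h import *
d=grab("wrist"); cv2.imwrite("pics/h.png",cv2.resize(d["frame"][150:330,140:380],(720,540),interpolation=cv2.INTER_CUBIC))
E
```

```text
clock: 20.55
position: [0.5168, -0.3445, 0.0344]
ee_rot: [0.002, 0.995, 0.095, 0.004]
contact_force: [-0.2, 0.3, 3.8]
width: 0.0128
```

View pics/h.png

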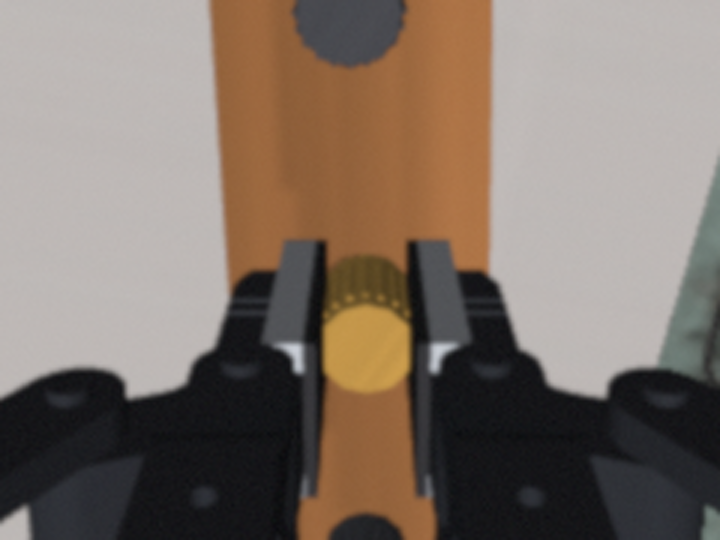

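```bash
python3 -m crank '[[0,0,-0.01,0,0,0],[0,0,-0.03,0,0,0],[0,0,-0.06,0,0,0],[0,0,-0.10,0,0,0],[0.01,-0.035,-0.15,0,0,0],[0.02,-0.075,-0.19,0,0,4],[0.03,-0.115,-0.19,0,0,8],[0.04,-0.155,-0.19,0,0,12],[0.05,-0.195,-0.19,0,0,16],[0.06,-0.235,-0.19,0,0,20],[0.07,-0.275,-0.19,0,0,24],[0.08,-0.31,-0.19,0,0,26],[0.089,-0.339,-0.19,0,0,26],[0.089,-0.339,-0.19,0,0,26],[0.089,-0.339,-0.19,0,0,26]]' 0 25
python3 - <<'E'
from h import *
d=grab("wrist"); cv2.imwrite("pics/i.png",cv2.resize(d["frame"][90:290,160:360],(600,600),interpolation=cv2.INTER_CUBIC))
T=tool(); print(T.round(4)); print("hole px",proj(d,np.array([.5389,.0058,.158])), "tip px",proj(d,(T@[-.0015,0,.0284,1])[:3]))
E
```

```text
clock: 22.48
position: [0.5382, 0.0052, 0.2238]
ee_rot: [0.001, 0.991, -0.131, 0.004]
contact_force: [-0.4, 0.6, -0.6]
width: 0.0125
[[ 9.654e-01 -2.608e-01  8.400e-03  5.383e-01]
 [-2.608e-01 -9.654e-01 -3.200e-03  4.900e-03]
 [ 9.000e-03  9.000e-04 -1.000e+00  2.237e-01]
 [ 0.000e+00  0.000e+00  0.000e+00  1.000e+00]]
hole px (np.float64(259.9745407547642), np.float64(207.28758762955337)) tip px (np.float64(261.5070088123651), np.float64(229.60068646298953))
```

View pics/i.png

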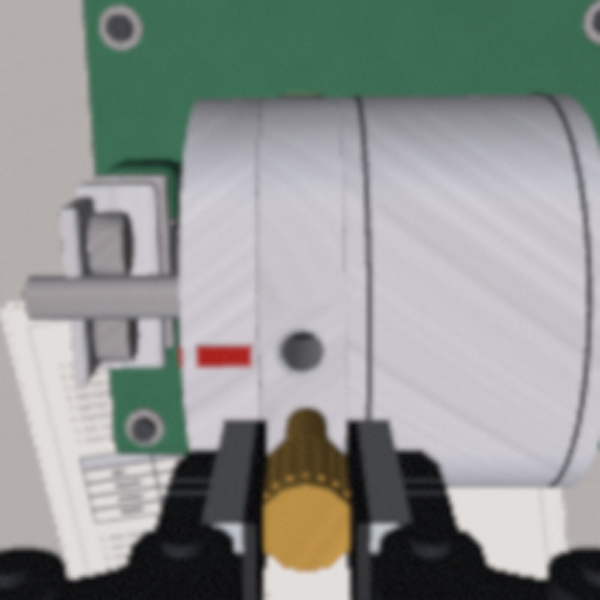

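```bash
cat > rel.py <<'E'
import sys; from h import *
# hole px, tip px, hole plane z, tip z below TCP -> tool-frame positions
hu,hv,tu,tv=map(float,sys.argv[1:5]); d=dict(np.load("last_wrist.npz")); K=d["intrinsics"]; W=d["W"]; T=tool()
def ray(u,v,z):
    c=W[:3,3]; r=W[:3,:3]@[(u-K[0,2])/K[0,0],-(v-K[1,2])/K[1,1],-1]; return c+r*(z-c[2])/r[2]
h=ray(hu,hv,.158); t=ray(tu,tv,T[2,3]-.0284); i=np.linalg.inv(T)
print("hole",h,"tip",t); print("tool: hole",(i@np.r_[h,1])[:3].round(4),"tip",(i@np.r_[t,1])[:3].round(4),"shift",((i@np.r_[h-t,0])[:3]).round(4))
E
python3 rel.py 260.3 206.7 262 232
```

```text
hole [0.53925215 0.00547116 0.158     ] tip [0.53554962 0.00532843 0.19532987]
tool: hole [ 0.0002 -0.0009  0.0657] tip [-0.003   0.0003  0.0284] shift [ 0.0032 -0.0011  0.0374]
```

```bash
python3 -m crank '[[0.0015,-0.0006,0.01,0,-0.3,0],[0.0027,-0.0011,0.02,0,-0.5,0],[0.0027,-0.0011,0.029,0,-0.5,0],[0.0027,-0.0011,0.029,0,-0.5,0],[0.0027,-0.0011,0.029,0,-0.5,0]]' 0 25
python3 - <<'E'
from h import *
d=grab("wrist"); cv2.imwrite("pics/j.png",cv2.resize(d["frame"][170:290,200:320],(720,720)[:1]*0+(600,600),interpolation=cv2.INTER_CUBIC))
print(tool().round(4))
E
```

```text
clock: 23.15
position: [0.5415, 0.0052, 0.1948]
ee_rot: [0.0, 0.991, -0.132, 0.0]
contact_force: [-0.1, -0.3, -0.6]
width: 0.0124
[[ 9.654e-01 -2.608e-01  5.000e-04  5.416e-01]
 [-2.608e-01 -9.654e-01 -1.000e-03  5.200e-03]
 [ 8.000e-04  8.000e-04 -1.000e+00  1.950e-01]
 [ 0.000e+00  0.000e+00  0.000e+00  1.000e+00]]
```

View pics/j.png

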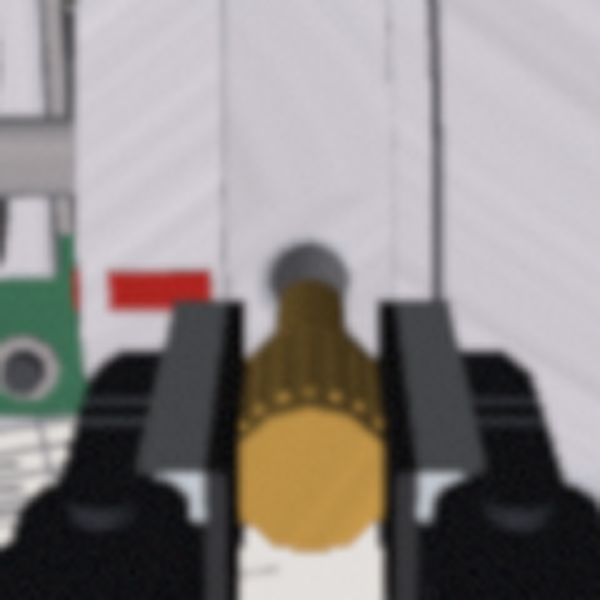

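```bash
python3 rel.py 261.5 225.2 261.6 230.2
```

```text
hole [0.5395729  0.00536863 0.158     ] tip [0.53983591 0.00523953 0.16660828]
tool: hole [-0.002   0.0003  0.037 ] tip [-0.0017  0.0004  0.0284] shift [-0.0003 -0.0001  0.0086]
```

```bash
python3 -m crank '[[-0.0003,0,0.004,0,0,0],[-0.0003,0,0.008,0,0,0],[-0.0003,0,0.0095,0,0,0],[-0.0003,0,0.0095,0,0,0]]'; python3 -m crank '[[0,0,0.001,0,0,0],[0,0,0.002,0,0,0],[0,0,0.002,0,0,0]]'
```

```text
clock: 23.7
position: [0.5412, 0.0053, 0.1853]
ee_rot: [0.0, 0.991, -0.132, 0.0]
contact_force: [-0.1, 0.3, -0.9]
width: 0.0125
clock: 24.08
position: [0.5412, 0.0053, 0.1833]
ee_rot: [0.0, 0.991, -0.132, 0.0]
contact_force: [0.4, -0.7, -0.2]
width: 0.0127
```

Tip is 3 mm below the mouth without force; continue.

```bash
python3 -m crank '[[0,0,0.001,0,0,0],[0,0,0.002,0,0,0],[0,0,0.003,0,0,0],[0,0,0.003,0,0,0]]'; python3 -m crank '[[0,0,0.002,0,0,0],[0,0,0.004,0,0,0],[0,0,0.005,0,0,0],[0,0,0.005,0,0,0]]'
```

```text
clock: 24.58
position: [0.5411, 0.0053, 0.1801]
ee_rot: [0.0, 0.991, -0.132, -0.0]
contact_force: [-0.4, -0.0, -0.5]
width: 0.0126
clock: 25.08
position: [0.5411, 0.0052, 0.175]
ee_rot: [0.0, 0.991, -0.132, -0.0]
contact_force: [-1.1, 0.1, -0.4]
width: 0.0129
```

```bash
python3 -m crank '[[0,0,0.002,0,0,0],[0,0,0.004,0,0,0],[0,0,0.006,0,0,0],[0,0,0.006,0,0,0]]'; python3 -m crank '[[0,0,0.002,0,0,0],[0,0,0.004,0,0,0],[0,0,0.005,0,0,0],[0,0,0.005,0,0,0]]'
```

```text
clock: 25.58
position: [0.541, 0.0052, 0.1687]
ee_rot: [0.0, 0.991, -0.132, -0.0]
contact_force: [-0.5, -0.1, -0.4]
width: 0.0125
clock: 26.08
position: [0.541, 0.0052, 0.1637]
ee_rot: [0.001, 0.991, -0.132, -0.0]
contact_force: [-0.1, 1.0, 0.2]
width: 0.0126
```

```bash
python3 -m crank '[[0,0,0.0007,0,0,0],[0,0,0.0007,0,0,0]]'|sed -n '2p;4p'; python3 -m crank '[[0,0,0.0007,0,0,0],[0,0,0.0007,0,0,0]]'|sed -n '2p;4p'
```

```text
position: [0.541, 0.0052, 0.1629]
contact_force: [-0.8, 0.5, -0.4]
position: [0.541, 0.0052, 0.1623]
contact_force: [0.3, -0.2, -0.2]
```

```bash
python3 -m crank '[[0,0,0.0006,0,0,0],[0,0,0.0006,0,0,0]]'|sed -n '2p;4p'; python3 -m crank '[[0,0,0.0006,0,0,0],[0,0,0.0006,0,0,0]]'|sed -n '2p;4p'
```

```text
position: [0.5412, 0.0052, 0.1619]
contact_force: [-0.5, -0.3, 2.0]
position: [0.5414, 0.0052, 0.1616]
contact_force: [-0.7, -0.3, 2.6]
```

```bash
python3 -m crank '[[0,0,0,0,0,0],[0,0,0,0,0,0],[0,0,-0.001,0,0,0],[0,0,-0.001,0,0,0]]' 0.4; python3 -m crank '[[0,0,-0.01,0,0,0],[0,0,-0.03,0,0,0],[0,0,-0.06,0,0,0],[0,0,-0.06,0,0,0],[0,0,-0.06,0,0,0]]' 0.4
python3 - <<'E'
from h import *
d=grab("wrist"); s=grab("side"); cv2.imwrite("pics/k.png",np.hstack([cv2.resize(d["frame"][130:290,180:340],(400,400)),cv2.resize(s["frame"][115:215,180:280],(400,400))]))
C=cloud(d); m=(np.hypot(C[...,0]-.539,C[...,1]-.0055)<.01)&(C[...,2]>.165)&(C[...,2]<.2); print(m.sum(),C[m].mean(0),np.percentile(C[m][:,2],[5,50,95]))
E
python3 ang.py wrist
```

```text
clock: 27.58
position: [0.5414, 0.0052, 0.1626]
ee_rot: [0.001, 0.991, -0.132, 0.0]
contact_force: [0.1, 0.1, -0.7]
width: 0.034
clock: 28.2
position: [0.5411, 0.0053, 0.2223]
ee_rot: [0.001, 0.991, -0.132, 0.0]
contact_force: [-1.1, -0.2, -0.6]
width: 0.0342
548 [0.54188647 0.00471204 0.17616651] [0.16804763 0.17748232 0.17865258]
wrist red 117 ang 0.5 y 39.0 r 55.5 px [235. 211.]
```

View pics/k.png

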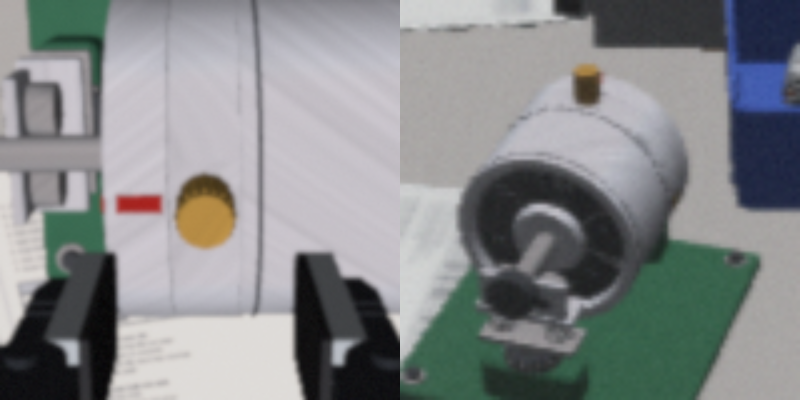

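```bash
python3 -c "
from h import *
print(job.sign_off())"
```

```text
the job is handed in; nothing more can be done
None
```

The brass plug is in the drum's open hole, the hole is at the top, and I handed the job in at about 28 s of the 72 s allowed. The sign-off reports no verdict.

**What I did**
- I found the rim by touch at z ≈ 159 mm, about 1 mm below nominal. I turned the drum with closed fingertips in several light strokes, reading about 8 N at most.
- With the hand off, the red mark read 0.0° from the top in the wrist camera and -1.7° in the side camera.
- I took the brass plug from the middle hole of the block, checked it against the drum hole from close by and lowered it in. It went in without any noticeable force until the head seated at about 2.6 N.

**Last checks**
- **Plug depth:** the head top measured 177.5 mm, against about 177.8 mm expected when fully home.
- **Drum:** the red mark was 0.5° from the top.
- **Hand:** the gripper was open and about 60 mm clear of the plug. The wrist force read about 1 N, which is sensor noise.

**What disagreed or was not checked**
- Early strokes with the tool tilted ended up to 5 mm from the commanded point, and one lost contact partway. I switched to untilted strokes, which worked.
- When the jaws closed on the plug, the gripper briefly read 5.8 N upward and a width of 12.5 mm on the 15 mm head. The grip held.
- I did not take a final picture of the steel plugs, check weight or ball race. The arm stayed well above them, except when I lowered it to the brass plug between the two steel ones, and I saw no contact there.

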